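# Wipe the chopping board and hold the moisture meter on its test studs

### The job

Take the scraper block and wipe all four half nutshells off the chopping board onto the worktop without touching them with the fingers, then stand the scraper upright on the worktop, off the board, and let go of it. Then draw the two-footed moisture meter out of its holder and hold it upright with one foot on each of the two round studs in the board, pressing gently until the sprung feet are about half-way in. Finish while still holding it there, with the other things on the worktop left where they stand.

Things in the scene. Friction and masses are not known exactly. Their poses are not given: they have to be found in the camera images.
- board: brown wooden chopping board lying flat, fixed, 200 (its x) x 280 (its y) x 22 thick; origin at the centre of its underside, z up. Its top is 22 mm above the worktop. The worktop reaches towards the robot to about world x = 0.28; beyond that things drop to the floor.
- test_points: the pair of round flat steel studs (13 mm across, 30 mm apart) let in flush in the board's top; origin midway between them on the board's top, x axis along the line from one to the other, z up
- stud_a (a point): centre of one stud, at -15 mm on the x axis of test_points, on the board's top
- stud_b (a point): centre of the other stud, at +15 mm on the x axis of test_points, on the board's top
- scraper: scraper block, loose, 180 g nominal, standing on the worktop: black foot 30 (x) x 140 (y) x 16 high, on it a wooden grip ridge 24 (x) x 90 (y) from 16 to 61 mm up; origin at the centre of its underside, z up. Grip the ridge across x (24 mm). Its 140 mm lower edges do the wiping.
- shell_1: half nutshell, light brown, loose, one of four, dome up on the board, 22 across, 10 high, about 12 g, slides freely; origin at the centre of its flat underside
- shell_2: half nutshell, light brown, loose, one of four, dome up on the board, 22 across, 10 high, about 12 g, slides freely; origin at the centre of its flat underside
- shell_3: half nutshell, light brown, loose, one of four, dome up on the board, 22 across, 10 high, about 12 g, slides freely; origin at the centre of its flat underside
- shell_4: half nutshell, light brown, loose, one of four, dome up on the board, 22 across, 10 high, about 12 g, slides freely; origin at the centre of its flat underside
- meter: hand-held moisture meter standing loose and upright in its holder; grey casing 44 (x) x 26 (y) x 110 high, 160 g nominal; origin at the centre of the casing's underside, z up along it. Grip it across y (26 mm), in the upper half. Two sprung feet stick out 26 mm below the casing.
- feet (a joint): how far the meter's pair of feet is pushed in against the spring, 0 (free) to 0.012 m (bottomed); both feet move together; the push is 0.8 N at first touch, rising 0.4 N per mm to 5.6 N at the stop
- foot_a (a point): tip of the rounded foot (8 mm across) at -15 mm on the meter's x axis, 26 mm below the casing's underside when free
- foot_b (a point): tip of the foot at +15 mm on the meter's x axis, likewise
- holder: white holder, fixed, 76x60 base, 62 high, open at the top; origin at the centre of its underside, its x and y those of the standing meter. The casing stands on ledges 32 mm above the worktop, so 30 mm of it is inside, with 2 mm of play all round; draw it straight up by at least 60 mm to free the feet.
- sardine_tin: flat sardine tin, 63x105x26 mm, bystander; origin at the centre of its underside
- tin_tuna: round low tin, 86 across, 40 mm high, bystander; origin at the centre of its underside
- mug_b: pale mug with a handle, 95 mm high, bystander; origin at the centre of its underside
- peeler: peeler lying down, 170x25x18 mm, bystander; origin at the centre of its underside
- spice_a: spice jar, 41 across, 105 mm high, bystander; origin at the centre of its underside
- cup_blue: plastic cup, 72 across, 98 mm high, bystander; origin at the centre of its underside

How it is judged:
By the outcome, as a careful person would: the job done as asked, in the order asked, and still so for the second after the job is handed in, while the arm keeps its last pose, push and grip.
It also fails if it takes over 66 s, if anything falls off the work surface, if the arm or the gripper's body presses on something with over 40 N, if the wrist force passes 120 N, or if a joint passes its speed limit or range.

### The arm

A 6-joint arm with a two-finger parallel gripper is mounted at the origin on a cart in front of the work surface, level with it; the furniture and walls round the work are solid. World frame = base frame: x ahead of the robot, y to its left, z up, the work surface at z = 0. Lengths are in m, angles in degrees, forces in N, time in s.
With the tool pointing down it reaches from about 0.375 to 0.9 m from the base axis. Payload 3.1 kg.
Tool frame: the origin (TCP) lies between the finger pads; the fingertips stand 17 mm ahead of it and the grasp point (between the pads) lies 2 mm behind it; z points along the fingers, y is the line along which they close (so a half turn about z gives the same grasp; the last joint's range is limited). The gripper opens to 87 mm and grips with 3 to 60 N. Pads are 19 mm wide; open, the fingers measure 117 mm over their backs; the gripper's body (75 mm by 190 mm) begins 51 mm behind the grasp point.
Start: joints at [-10.227, 30.224, 82.088, -0, 67.689, -10.227], TCP at [0.625, 0, 0.24] pointing down, gripper open.
Joint ranges: [-176.69, 176.69], [-43.24, 126.21], [12.49, 139.97], [-82, 262], [0, 151.66], [-163.58, 163.58]. Speed limits (degrees/s): [159.86, 159.86, 180, 180, 180, 180].

### API

Orientations are given as [roll, pitch, yaw] about the fixed x, y, z axes, in that order (R = Rz(yaw) Ry(pitch) Rx(roll)).
In Python, from plant import sense, get_image, camera_model, close_job gives the robot as it stands.
- The arm moves only by the shell command python3 -m jog 'ROWS'. ROWS is JSON, a list of rows, each a list of 5 numbers: the shift along the world's x, y, z in mm, then the turn about the world's z in degrees, then the gripper's target within -1 to 1 (fully open at 1, half-way at 0, shut at -1). In form: [[dx, dy, dz, roll, claw], ...]. A call has 1 to 12 rows; each row is the pose to reach, as a shift and turn from the pose commanded when the call began; what a row does not reach only later rows make up. A row lasts 1/8 s, in which the tool goes at most 62.5 mm and 10.7 degrees, less where a joint would pass 70% of its speed; a pose out of reach is approached as far as the arm can. A call with a gripper value outside its range is refused whole. The fingers move at their own pace and stop on an object; the grip force is fixed at half the most. Time passes only in rows, so rows that repeat a pose let the fingers close. It gives the time, the measured TCP pose, the force, the opening and the grip force at its end, in the units of the state.
- sense(): the state, without advancing time (a new reading comes with each control period).
- get_image(name): name is "scene" or "side" or "wrist"; returns (picture, depth): 384x512x3 uint8, red, green, blue; 384x512 float32, m along the optical axis (not along the pixel's ray), 0 where there is no reading.
- camera_model(name): a dict with "K" (3x3 intrinsics, pixels), "T" (4x4, takes a point from camera to world coordinates); the wrist camera has in their place "mount" (4x4, takes a point from camera to tool coordinates, whose origin is the TCP and whose axes are the flange's). Camera axes: x right, y down, z forward; pixel columns grow to the right and rows downward; lengths in m; the calibration is good to about 2 mm. A picture is of the moment at which its call begins: read the wrist's pose just before it. camera_model takes no time and is no camera call.
- close_job(): hands the job in; it is judged then, once.
The state is a dict: "time_s": time; "joint_pos": joint angles; "joint_vel": joint speeds; "joint_efforts": joint torques, N m; "tcp_pos": TCP position; "tcp_rot": TCP orientation; "wrist_force": force on the tool from outside, world axes, zero at the start; "torque": the same for the moment, N m; "width": finger opening in m; "grip_force": force on a finger pad.
Only numpy, scipy, OpenCV 4.12 (cv2) and the standard library are available. Lean on these libraries where they do the work, as an engineer would, in place of code of your own. Each camera call takes 0.05 s, during which the arm holds its last target. There are 200 camera calls.

## Working session

There is one attempt and no reset: what is moved stays moved. The work goes in short steps, Python scripts to look and compute and a shell command to move; the robot and the scene stay as the last step left them, time stands still between calls to the robot, and variables do not carry over. Pictures are saved under pics/ and viewed, at most 10 in all, crops included, and the job is handed in when it is done.

```bash
mkdir -p pics; cat > h.py <<'E'
import numpy as np, cv2
from plant import sense,get_image,camera_model
def world(name,depth,uv,T=None):
    m=camera_model(name);K=np.array(m['K']);T=np.array(m['T']) if T is None else T
    out=[]
    for u,v in uv:
        p=depth[int(v)-1:int(v)+2,int(u)-1:int(u)+2];z=np.median(p[p>0]) if (p>0).any() else 0
        c=np.linalg.inv(K)@[u,v,1]*z
        out.append((T@np.r_[c,1])[:3])
    return np.array(out)
def cloud(name,depth,T=None):
    m=camera_model(name);K=np.array(m['K']);T=np.array(m['T']) if T is None else T
    v,u=np.mgrid[:depth.shape[0],:depth.shape[1]]
    c=np.stack([(u-K[0,2])/K[0,0]*depth,(v-K[1,2])/K[1,1]*depth,depth],-1)
    return c@T[:3,:3].T+T[:3,3]
def ray(name,uv,z,T=None):
    m=camera_model(name);K=np.array(m['K']);T=np.array(m['T']) if T is None else T
    d=T[:3,:3]@np.linalg.inv(K)@[uv[0],uv[1],1];return T[:3,3]+d*(z-T[2,3])/d[2]
def wristT():
    from scipy.spatial.transform import Rotation as R
    s=sense();T=np.eye(4);T[:3,:3]=R.from_euler('xyz',s['tcp_rot'],degrees=True).as_matrix();T[:3,3]=s['tcp_pos']
    return T@np.array(camera_model('wrist')['mount'])
E
python3 - <<'E'
from h import *
s=sense();print(s)
for n in ('scene','side','wrist'):
    T=wristT() if n=='wrist' else np.array(camera_model(n)['T'])
    im,d=get_image(n);np.savez(f'{n}0.npz',im=im,d=d,T=T)
    cv2.imwrite(f'pics/{n}0.png',cv2.resize(im[...,::-1],(800,600)))
    print(n,T.round(3).tolist(),np.array(camera_model(n)['K']).round(1).tolist())
E
```

```text
{'time_s': 0.0, 'joint_pos': array([-1.02274902e+01,  3.02783689e+01,  8.21572197e+01,  6.83775007e-04,
        6.76870657e+01, -1.02272860e+01]), 'joint_vel': array([-0.01521168,  0.05661532, -0.06949761, -0.03217267,  0.07184797,
       -0.08837288]), 'joint_efforts': array([-5.45745443e-04, -4.40045428e+01, -1.76593530e+01,  6.32597599e-02,
        5.83207863e-02, -1.53719384e-04]), 'tcp_pos': array([6.24306833e-01, 1.55652259e-04, 2.38573354e-01]), 'tcp_rot': array([-1.79879407e+02, -2.23996481e-02,  8.99995120e+01]), 'wrist_force': array([-0.25920893,  0.59281431, -0.09043493]), 'torque': array([ 0.0240611 , -0.00344077, -0.00059715]), 'grip_force': 0.0, 'width': 0.08691183873286401}
scene [[0.605, -0.588, 0.537, 0.017], [-0.796, -0.457, 0.397, -0.514], [0.012, -0.668, -0.745, 0.897], [0.0, 0.0, 0.0, 1.0]] [[369.1, 0.0, 255.6], [0.0, 369.1, 190.9], [0.0, 0.0, 1.0]]
side [[0.873, -0.276, 0.403, 0.035], [-0.488, -0.448, 0.749, -1.081], [-0.027, -0.85, -0.526, 0.775], [0.0, 0.0, 0.0, 1.0]] [[470.3, 0.0, 261.5], [0.0, 470.3, 190.8], [0.0, 0.0, 1.0]]
wrist [[1.0, 0.0, -0.002, 0.625], [-0.0, -0.961, -0.276, 0.076], [-0.002, 0.276, -0.961, 0.383], [0.0, 0.0, 0.0, 1.0]] [[315.5, 0.0, 256.8], [0.0, 315.5, 193.7], [0.0, 0.0, 1.0]]
```

View pics/scene0.png

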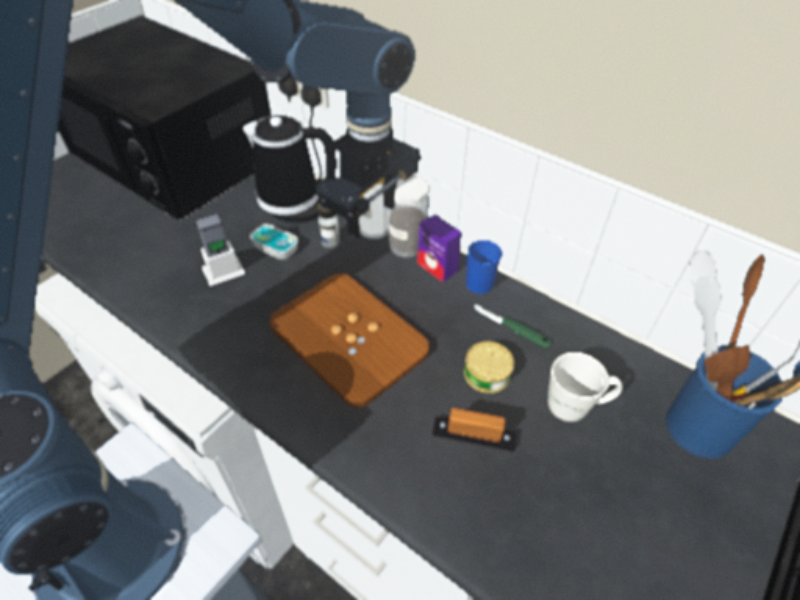

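View pics/side0.png

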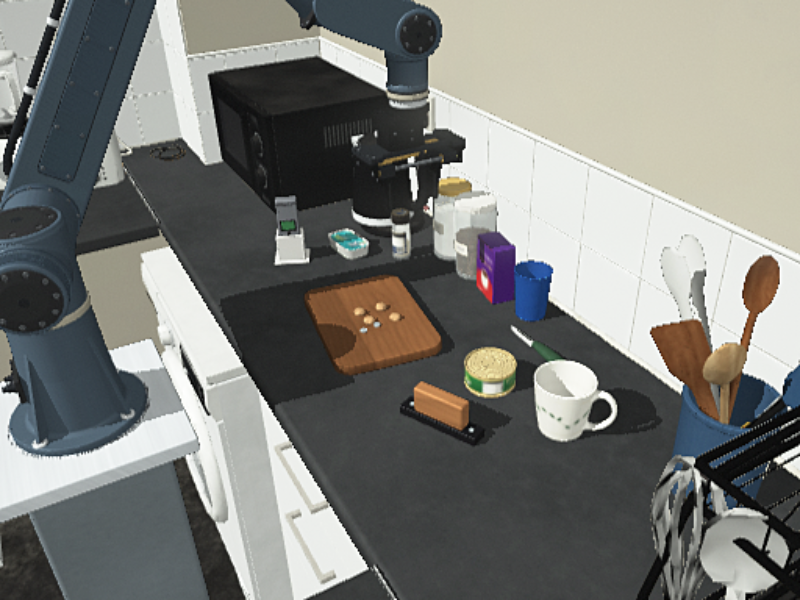

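The scene view (800x600) shows the board centred near (350,338), four shells around (350,328) with studs at (361,340) and (352,351). The scraper is at (477,427), the meter in its holder at (217,248), and the bystanders stand around. Next I make a metric top-down rectification.

```bash
cat > top.py <<'E'
from h import *
# top-down colour map from both clouds, 2mm... x 0.2..0.9 up, y 0.5..-0.5 left->right
def top(files,out,x0,x1,y0,y1,r,zlo=-.02,zhi=.2):
    H,W=int((x1-x0)/r),int((y1-y0)/r);img=np.zeros((H,W,3),np.uint8);zb=np.full((H,W),-9.)
    for n,f in files:
        q=np.load(f);im,d,T=q['im'],q['d'],q['T']
        s=3;D=cv2.resize(d,None,fx=s,fy=s,interpolation=cv2.INTER_NEAREST)
        P=cloud(n,d,T).reshape(-1,3);C=im.reshape(-1,3)[:,::-1]
        ok=(d.reshape(-1)>0)&(P[:,2]>zlo)&(P[:,2]<zhi);P=P[ok];C=C[ok]
        i=((x1-P[:,0])/r).astype(int);j=((y1-P[:,1])/r).astype(int)
        k=(i>=0)&(i<H)&(j>=0)&(j<W)
        for a,b,z,c in zip(i[k],j[k],P[k,2],C[k]):
            if z>zb[a,b]: zb[a,b]=z;img[a,b]=c
    m=(zb<-1).astype(np.uint8)
    cv2.imwrite(out,cv2.inpaint(img,m,2,cv2.INPAINT_NS) if r>.0015 else img);return zb
E
python3 - <<'E'
from top import *
f=[(n,f'{n}0.npz') for n in('scene','side')]
top(f,'pics/t.png',.25,.8,-.5,.5,.0025)
im=cv2.imread('pics/t.png');im=cv2.resize(im,(800,440),interpolation=cv2.INTER_NEAREST)
for k in range(11):
    y=.5-k*.1;cv2.line(im,(int(k*80),0),(int(k*80),6),(0,255,255),1);cv2.putText(im,f'{y:.1f}',(k*80,16),0,.35,(0,255,255))
for x in(.3,.4,.5,.6,.7):
    v=int((.8-x)*800);cv2.putText(im,f'-{x}',(0,v+4),0,.35,(0,255,255))
cv2.imwrite('pics/top0.png',im)
m=lambda n:np.load(f'{n}0.npz')
for n in('scene','side'):
    q=m(n);P=cloud(n,q['d'],q['T']);hsv=cv2.cvtColor(q['im'],cv2.COLOR_RGB2HSV);h,s,v=cv2.split(hsv)
    ok=(q['d']>0)
    b=ok&(h<20)&(s>90)&(P[...,2]>.015)&(P[...,2]<.026)&(P[...,1]>-.3)
    X=P[b][:,:2];print(n,'board n',b.sum(),'z',np.median(P[b][:,2]));print(cv2.minAreaRect((X*1000).astype(np.float32)))
    # scraper top
    t=ok&(h<25)&(s>80)&(P[...,2]>.052)&(P[...,2]<.07)&(P[...,0]<.6)&(P[...,1]<0)
    X=P[t];print('ridge',t.sum(),np.median(X[:,2]),cv2.minAreaRect((X[:,:2]*1000).astype(np.float32)))
    # shells
    sh=ok&(P[...,2]>.0255)&(P[...,2]<.04)&(np.hypot(P[...,0]-X[:,0].mean()*0-P[b][:,0].mean(),P[...,1]-P[b][:,1].mean())<.09)
    k,l,st,c=cv2.connectedComponentsWithStats(sh.astype(np.uint8))
    for i in range(1,k):
        if st[i,4]>8:
            Q=P[l==i];print(' shell',st[i,4],c[i].round(),((Q.max(0)+Q.min(0))/2).round(4),Q[:,2].max().round(4))
    mt=ok&(P[...,2]>.135)&(P[...,2]<.15)&(P[...,1]>.1)&(P[...,0]<.6)
    X=P[mt];print('meter',mt.sum(),X[:,2].max() if mt.any() else 0)
    if mt.any(): print(cv2.minAreaRect((X[:,:2]*1000).astype(np.float32)))
    w=ok&(P[...,2]>.058)&(P[...,2]<.066)&(P[...,1]>.1)&(P[...,0]<.65)&(s<60)
    X=P[w];print('holder rim',w.sum(),cv2.minAreaRect((X[:,:2]*1000).astype(np.float32)))
E
```

```text
scene board n 4651 z 0.02202753173643779
((516.37109375, -38.169708251953125), (418.4351806640625, 336.6029052734375), 39.26614761352539)
ridge 334 0.06148018682513334 ((487.5525207519531, -328.1248474121094), (25.37905502319336, 89.0833740234375), 23.96519660949707)
 shell 30 [226. 202.] [ 0.5485 -0.0068  0.0308] 0.0354
 shell 32 [238. 208.] [ 0.5544 -0.0536  0.0316] 0.0375
 shell 35 [215. 210.] [ 0.5064 -0.0012  0.0304] 0.0352
 shell 31 [224. 215.] [ 0.5086 -0.0376  0.0305] 0.0352
meter 332 0.14998438827279914
((554.6685180664062, 600.482177734375), (614.5513916015625, 108.14678192138672), 83.9175033569336)
holder rim 224 ((575.2521362304688, 627.36376953125), (690.8468627929688, 165.7889862060547), 84.31614685058594)
side board n 3493 z 0.020404772996331033
((579.8357543945312, 394.4473571777344), (372.1570129394531, 1382.3289794921875), 0.9144741296768188)
ridge 310 0.05988010630731633 ((488.6746826171875, -330.83551025390625), (26.99932289123535, 89.62928009033203), 25.139650344848633)
 shell 25 [243. 195.] [ 0.5483 -0.0131  0.0293] 0.0331
 shell 21 [230. 198.] [ 0.5066 -0.0038  0.0288] 0.0314
 shell 23 [252. 202.] [ 0.555  -0.057   0.0297] 0.0337
 shell 23 [236. 204.] [ 0.5088 -0.0405  0.0296] 0.0333
meter 471 0.14997472248340282
((307.3687744140625, 777.2269897460938), (518.0606689453125, 1022.0838012695312), 9.913031578063965)
holder rim 295 ((451.9908142089844, 816.5574340820312), (537.9058837890625, 962.89306640625), 32.95143127441406)
```

View pics/top0.png

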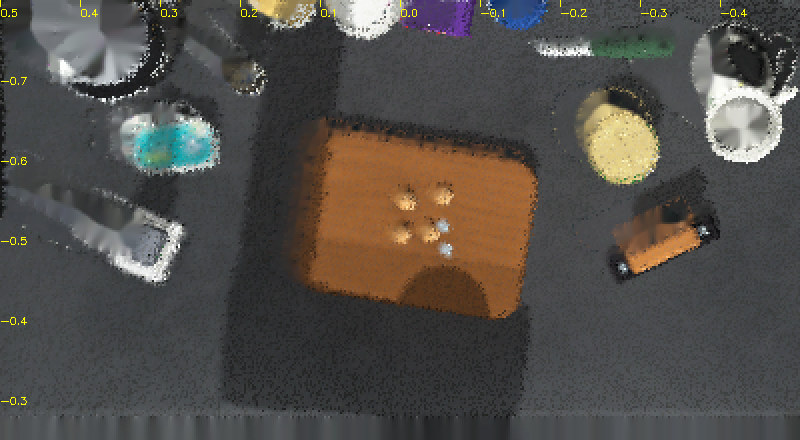

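The top-down map shows the board with yaw about -10°, the shells at x .51–.555 and y -.055…0, the scraper at (.488,-.33) and the meter near (.49,.32). I'll refit the board and meter with tighter bounds. I plan to wipe along the board's -y, where the worktop is free.

```bash
python3 - <<'E'
from h import *
R=lambda X:[np.round(a,1).tolist() for a in cv2.minAreaRect((X[:,:2]*1000).astype(np.float32))]
for n in('scene','side','wrist'):
    q=np.load(f'{n}0.npz');P=cloud(n,q['d'],q['T']);h,s,v=cv2.split(cv2.cvtColor(q['im'],cv2.COLOR_RGB2HSV))
    x,y,z=np.moveaxis(P,-1,0);ok=q['d']>0
    b=(ok&(z>.014)&(z<.03)&(x>.38)&(x<.68)&(y>-.2)&(y<.16)).astype(np.uint8)
    b=cv2.morphologyEx(b,cv2.MORPH_OPEN,np.ones((3,3)));k,l,st,c=cv2.connectedComponentsWithStats(b)
    i=1+st[1:,4].argmax();B=P[l==i];print(n,'board',st[i,4],np.median(B[:,2]).round(4),R(B))
    if n=='wrist':
        print('table z',np.median(z[ok&(z<.01)&(x>.3)]))
        sh=ok&(z>.0265)&(z<.04)&(abs(x-.53)<.07)&(abs(y+.03)<.07)
        k,l,st,c=cv2.connectedComponentsWithStats(sh.astype(np.uint8))
        for i in range(1,k):
            if st[i,4]>8: Q=P[l==i];print(' shell',c[i].round(),((Q.max(0)+Q.min(0))/2).round(4),Q[:,2].max())
    # studs: grey, near
    g=ok&(s<70)&(v>90)&(abs(x-.51)<.05)&(abs(y+.05)<.05)&(z<.03)
    k,l,st,c=cv2.connectedComponentsWithStats(g.astype(np.uint8))
    for i in range(1,k):
        if st[i,4]>5: print(' stud',st[i,4],c[i].round(1),ray(n,c[i],.022,q['T']).round(4))
    w=ok&(y>.2)&(y<.42)&(x>.42)&(x<.6)
    for a,bb in((.055,.068),(.13,.16),(.138,.145)):
        m=w&(z>a)&(z<bb)
        if m.sum()>10: print(' meter/holder',a,m.sum(),P[m].mean(0).round(4),P[m][:,2].max().round(4),R(P[m]))
E
```

```text
scene board 4796 0.0221 [[517.7, -19.7], [281.8, 202.6], 81.3]
 stud 15 [230.7 217.3] [ 0.5179 -0.0528  0.022 ]
 stud 17 [225.1 224.4] [ 0.4875 -0.0569  0.022 ]
 meter/holder 0.055 102 [0.487  0.3062 0.0616] 0.0677 [[492.3, 313.7], [43.5, 57.6], 65.5]
 meter/holder 0.13 123 [0.4911 0.3111 0.1403] 0.1474 [[492.7, 315.4], [29.2, 42.6], 68.6]
 meter/holder 0.138 78 [0.4925 0.3132 0.1425] 0.1449 [[492.8, 315.7], [28.5, 42.5], 68.5]
side board 3562 0.0205 [[517.8, -20.8], [288.5, 200.8], 81.3]
 stud 15 [240.7 207.3] [ 0.5165 -0.056   0.022 ]
 stud 12 [232.2 210.9] [ 0.4872 -0.0601  0.022 ]
 meter/holder 0.055 81 [0.4892 0.3025 0.0607] 0.068 [[492.2, 309.4], [42.4, 55.2], 68.1]
 meter/holder 0.13 83 [0.4926 0.3068 0.1385] 0.1446 [[493.2, 310.7], [33.2, 43.4], 67.5]
 meter/holder 0.138 50 [0.4929 0.3104 0.1412] 0.1446 [[492.4, 311.1], [28.8, 44.7], 61.8]
wrist board 32405 0.0201 [[520.4, -5.6], [253.6, 200.2], 81.0]
table z -0.00047827989939391857
 shell [156. 171.] [0.5075 0.0007 0.0292] 0.031953398986880654
 shell [194. 176.] [ 0.5511 -0.0059  0.0293] 0.03208988212616459
 shell [161. 201.] [ 0.5105 -0.035   0.0291] 0.031633627902669104
 shell [200. 214.] [ 0.5565 -0.0514  0.0291] 0.03176192004535788
 stud 93 [170.  213.1] [ 0.5184 -0.0525  0.022 ]
 stud 89 [145.9 216.3] [ 0.4888 -0.0567  0.022 ]
```

```bash
python3 - <<'E'
import cv2
a=cv2.imread('pics/side0.png')[180:280,250:370];b=cv2.imread('pics/scene0.png')[200:300,170:290]
cv2.imwrite('pics/meter0.png',cv2.resize(cv2.hconcat([a,b]),(800,333)))
E
```

```text
(no output)
```

View pics/meter0.png

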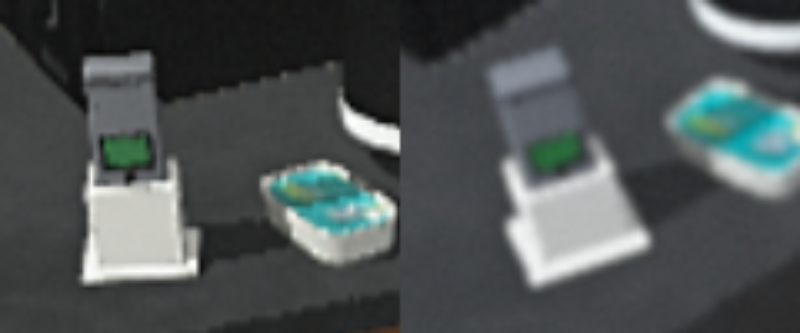

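Two cameras agree on the heights: meter top 0.142 to 0.145, board 0.020 to 0.022, ridge 0.060 to 0.061. The studs are at (.518,-.053) and (.488,-.057), with their axis at 8°. The crop shows the meter upright in its holder, screen facing the robot. Moving above the scraper and checking with the wrist camera.

```bash
python3 -m jog '[[-50,-60,0,8,1],[-90,-120,0,16,1],[-120,-180,0,24,1],[-137,-240,-10,24,1],[-137,-300,-20,24,1],[-137,-329,-30,24,1],[-137,-329,-40,24,1],[-137,-329,-40,24,1]]'
cat > w.py <<'E'
from h import *
import sys
def shot(tag):
    s=sense();T=wristT();im,d=get_image('wrist');np.savez(f'{tag}.npz',im=im,d=d,T=T)
    print('tcp',s['tcp_pos'].round(4),s['tcp_rot'].round(2),'F',s['wrist_force'].round(2),'w',round(s['width'],4),'t',s['time_s'])
    P=cloud('wrist',d,T);return im,P,*np.moveaxis(P,-1,0),d>0
R=lambda X:[np.round(a,1).tolist() for a in cv2.minAreaRect((X[:,:2]*1000).astype(np.float32))]
E
python3 - <<'E'
from w import *
im,P,x,y,z,ok=shot('w1');h,s,v=cv2.split(cv2.cvtColor(im,cv2.COLOR_RGB2HSV))
m=ok&(z>.05)&(z<.07)&(abs(x-.488)<.08)&(abs(y+.33)<.08)
print('ridge',m.sum(),np.median(z[m]),R(P[m]))
m=ok&(z>.008)&(z<.02)&(abs(x-.488)<.09)&(abs(y+.33)<.09)
print('foot',m.sum(),np.median(z[m]),R(P[m]))
cv2.imwrite('pics/w1.png',im[...,::-1])
E
```

```text
time_s: 1.15
tcp_pos: [0.4869, -0.3278, 0.1981]
tcp_rot: [-179.9, -0.2, 114.0]
wrist_force: [-0.4, 0.1, 0.3]
width: 0.087
grip_force: 0.0
tcp [ 0.4869 -0.3278  0.1981] [-179.94   -0.24  113.96] F [-0.39  0.09  0.31] w 0.087 t 1.15
ridge 2345 0.06022016762016197 [[488.7, -327.8], [24.0, 89.4], 25.4]
foot 1311 0.015387599039766664 [[532.2, -308.0], [125.2, 140.2], 25.1]
```

```bash
python3 -m jog '[[2,0,-50,1,1],[2,0,-100,1,1],[2,0,-140,1,1],[2,0,-159,1,1],[2,0,-159,1,1],[2,0,-159,1,-1],[2,0,-159,1,-1],[2,0,-159,1,-1],[2,0,-159,1,-1],[2,0,-159,1,-1],[2,0,-159,1,-1]]'
```

```text
time_s: 2.58
tcp_pos: [0.4899, -0.329, 0.0405]
tcp_rot: [-180.0, -0.0, 115.0]
wrist_force: [1.1, 0.1, 0.2]
width: 0.0352
grip_force: 0.0
```

```bash
python3 -m jog '[[0,0,0,0,-1],[0,0,0,0,-1],[0,0,0,0,-1],[0,0,0,0,-1]]'; python3 -m jog '[[0,0,40,0,-1],[0,0,60,0,-1],[0,0,60,0,-1]]'
```

```text
time_s: 3.08
tcp_pos: [0.4899, -0.3289, 0.0405]
tcp_rot: [-180.0, -0.0, 115.0]
wrist_force: [0.1, -0.9, -0.6]
width: 0.0231
grip_force: 30.1
time_s: 3.45
tcp_pos: [0.4907, -0.3296, 0.1018]
tcp_rot: [179.9, 0.2, 115.0]
wrist_force: [-0.1, 0.1, -2.4]
width: 0.0237
grip_force: 30.1
```

```bash
python3 -m jog '[[6,40,20,9,-1],[13,95,20,18,-1],[20,150,20,27,-1],[27,205,20,36,-1],[34,260,20,45,-1],[41,315,20,54,-1],[47,365,20,56,-1],[47,379,20,56,-1],[47,379,20,56,-1]]'; python3 -c "
from w import *
im,P,x,y,z,ok=shot('w2');cv2.imwrite('pics/w2.png',im[...,::-1])"
```

```text
time_s: 4.58
tcp_pos: [0.5361, 0.0507, 0.1196]
tcp_rot: [-180.0, -0.1, 171.1]
wrist_force: [0.1, -0.6, -2.0]
width: 0.0237
grip_force: 30.1
tcp [0.5361 0.0507 0.1196] [-1.7997e+02 -1.2000e-01  1.7111e+02] F [ 0.13 -0.64 -2.04] w 0.0237 t 4.575
```

View pics/w2.png

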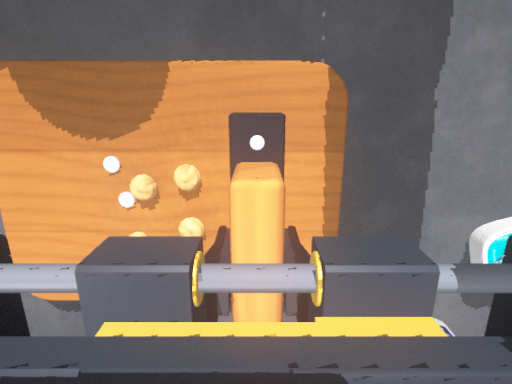

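The scraper hangs at (257,220), parallel to the board's edge. The shells are left of it at (187,177), (190,230), (143,187) and (137,237), with clearance to come down. Lowering.

```bash
python3 -m jog '[[0,0,-30,0,-1],[0,0,-50,0,-1],[0,0,-56,0,-1],[0,0,-56,0,-1]]'
```

```text
time_s: 5.12
tcp_pos: [0.537, 0.0489, 0.0643]
tcp_rot: [-180.0, -0.0, 170.9]
wrist_force: [-0.8, -1.1, -1.9]
width: 0.0236
grip_force: 30.1
```

```bash
python3 -m jog '[[-1,-8,-1,0,-1],[-3,-18,-1,0,-1],[-5,-32,-1,0,-1],[-7,-46,-1,0,-1],[-9,-60,-1,0,-1],[-11,-74,-1,0,-1],[-13,-88,-1,0,-1],[-15,-102,-1,0,-1],[-17,-116,-1,0,-1],[-19,-128,-1,0,-1],[-21,-140,-1,0,-1],[-23,-150,-1,0,-1]]'
python3 -m jog '[[-2,-10,0,0,-1],[-3,-20,0,0,-1],[-4,-30,0,0,-1],[-6,-40,0,0,-1],[-7,-49,0,0,-1],[-8,-58,0,0,-1],[-10,-66,0,0,-1],[-11,-74,0,0,-1],[-11,-76,0,0,-1],[-11,-76,0,0,-1]]'
python3 -c "
from w import *
im,P,x,y,z,ok=shot('w3')
b,_=get_image('scene');c,_=get_image('side')
z=lambda a:cv2.resize(a,(400,300),interpolation=cv2.INTER_CUBIC)
cv2.imwrite('pics/w3.png',np.vstack([np.hstack([z(im),z(c)]),np.hstack([z(b[150:320,140:370]),z(c[150:320,170:400])])])[...,::-1])"
```

```text
time_s: 6.62
tcp_pos: [0.5139, -0.1008, 0.0636]
tcp_rot: [-180.0, 0.0, 171.0]
wrist_force: [0.4, -0.2, -2.4]
width: 0.0239
grip_force: 30.1
time_s: 7.88
tcp_pos: [0.503, -0.176, 0.0635]
tcp_rot: [180.0, -0.0, 171.0]
wrist_force: [-0.5, 0.6, -1.8]
width: 0.024
grip_force: 30.1
tcp [ 0.503  -0.176   0.0635] [179.99  -0.   170.98] F [-0.5   0.63 -1.78] w 0.024 t 7.875
```

View pics/w3.png

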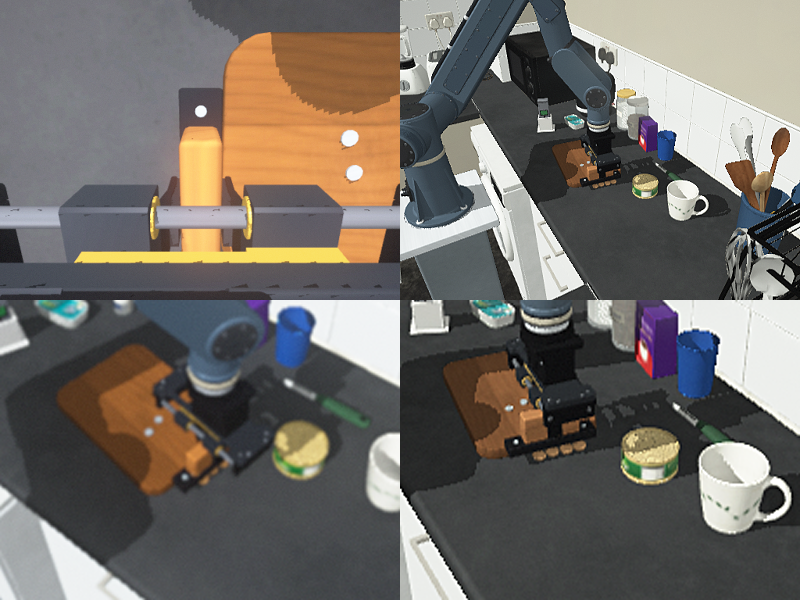

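All four shells are off the board, lying in a row beside its edge at (535–580,450) in the lower-right view, and the board's studs are bare. Lifting and standing the scraper back near its old spot.

```bash
python3 -m jog '[[0,0,35,0,-1],[0,0,50,-4,-1],[-3,-40,50,-14,-1],[-6,-80,50,-24,-1],[-9,-120,50,-34,-1],[-13,-155,50,-44,-1],[-13,-164,50,-54,-1],[-13,-164,40,-56,-1],[-13,-164,10,-56,-1],[-13,-164,-10,-56,-1],[-13,-164,-18,-56,-1],[-13,-164,-18,-56,-1]]'
```

```text
time_s: 9.52
tcp_pos: [0.4897, -0.3389, 0.0449]
tcp_rot: [-180.0, -0.1, 115.1]
wrist_force: [0.4, -0.1, -2.0]
width: 0.0238
grip_force: 30.1
```

```bash
python3 -m jog '[[0,0,-2,0,-1],[0,0,-4,0,-1],[0,0,-4,0,-1]]'; python3 -m jog '[[0,0,0,0,1],[0,0,0,0,1],[0,0,0,0,1],[0,0,0,0,1],[0,0,0,0,1]]'; 
```

```text
time_s: 9.9
tcp_pos: [0.4901, -0.3401, 0.0419]
tcp_rot: [180.0, 0.0, 115.0]
wrist_force: [1.0, 0.3, -1.5]
width: 0.024
grip_force: 30.1
time_s: 10.52
tcp_pos: [0.49, -0.34, 0.0416]
tcp_rot: [180.0, -0.0, 115.0]
wrist_force: [0.2, -0.3, -0.2]
width: 0.0658
grip_force: 0.0
```

```bash
python3 -m jog '[[0,0,55,0,1],[0,0,110,0,1],[0,40,150,6,1],[0,95,180,12,1],[0,150,200,18,1],[0,205,215,24,1],[0,260,215,30,1],[0,315,215,36,1],[0,370,215,42,1],[1,425,215,43,1],[2,480,215,43,1],[2,535,215,43,1]]'
python3 -m jog '[[0,50,0,0,1],[0,100,0,0,1],[0,119,0,0,1],[0,119,0,0,1],[0,119,0,0,1]]'
python3 - <<'E'
from w import *
im,P,x,y,z,ok=shot('w4');cv2.imwrite('pics/w4.png',im[...,::-1])
w=ok&(y>.2)&(y<.42)&(x>.4)&(x<.6)
for a,b in((.13,.15),(.055,.07),(.1,.13)):
    m=w&(z>a)&(z<b);print(a,m.sum())
    if m.sum()>10: print(np.median(z[m]),P[m].mean(0),R(P[m]))
for n in('scene','side'):
    a,d=get_image(n);np.savez(f'{n}4.npz',im=a,d=d,T=np.array(camera_model(n)['T']))
b=np.load('scene4.npz')['im'];c=np.load('side4.npz')['im']
zz=lambda a:cv2.resize(a,(400,300),interpolation=cv2.INTER_CUBIC)
cv2.imwrite('pics/w4.png',np.vstack([np.hstack([zz(im),zz(c)]),np.hstack([zz(b[150:320,140:370]),zz(c[150:320,170:400])])])[...,::-1])
E
```

```text
time_s: 12.02
tcp_pos: [0.4918, 0.1968, 0.2567]
tcp_rot: [180.0, 0.0, 158.0]
wrist_force: [0.3, 0.2, 0.1]
width: 0.0868
grip_force: 0.0
time_s: 12.65
tcp_pos: [0.4919, 0.3125, 0.2563]
tcp_rot: [-179.9, -0.0, 157.9]
wrist_force: [0.8, -0.4, -0.5]
width: 0.0872
grip_force: 0.0
tcp [0.4919 0.3125 0.2563] [-1.7992e+02 -2.0000e-02  1.5794e+02] F [ 0.76 -0.36 -0.53] w 0.0872 t 12.65
0.13 1522
0.14131312524119846 [0.49167758 0.3161574  0.14091208] [[493.4, 315.6], [26.5, 44.1], 66.5]
0.055 549
0.06113547123071972 [0.48106565 0.31721366 0.0611877 ] [[493.5, 315.6], [40.1, 57.8], 65.5]
0.1 161
0.11548980148400095 [0.47369169 0.3241385  0.11514408] [[474.8, 324.1], [25.9, 3.2], 64.1]
```

View pics/w4.png

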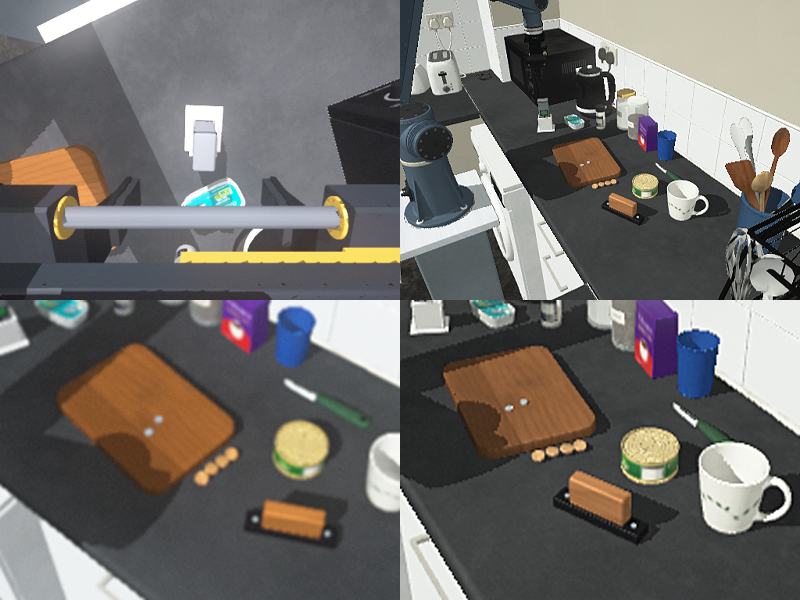

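All four shells lie on the worktop at (540–582,452), the scraper stands upright at (600,505), and the bystanders are unmoved. The wrist view shows the meter top at (204,135). I'll check the gripper's clearance to the microwave before descending.

```bash
python3 - <<'E'
from h import *
c=np.array([.4934,.3156]);a=np.radians(66);Y=np.array([np.cos(a),np.sin(a)]);X=np.array([Y[1],-Y[0]])
for n,f in(('scene','scene0'),('side','side0'),('wrist','w4')):
    q=np.load(f+'.npz');P=cloud(n,q['d'],q['T'])[(q['d']>.15)];P=P[(P[:,2]>.08)&(P[:,2]<.24)]
    u=abs((P[:,:2]-c)@X);w=abs((P[:,:2]-c)@Y);dx=np.maximum(u-.0375,0);dy=np.maximum(w-.095,0);d=np.hypot(dx,dy)
    far=np.hypot(u,w)>.05
    i=np.argsort(np.where(far,d,9))[:400:40];print(n,d[i].round(3),P[i[0]].round(3),P[i[-1]].round(3))
E
```

```text
scene [0.091 0.095 0.096 0.098 0.099 0.1   0.102 0.103 0.104 0.105] [0.531 0.503 0.091] [0.53  0.518 0.114]
side [0.089 0.093 0.095 0.097 0.098 0.1   0.101 0.102 0.104 0.105] [0.53  0.5   0.171] [0.562 0.504 0.175]
wrist [0.    0.094 0.094 0.095 0.095 0.095 0.095 0.095 0.095 0.095] [0.465 0.27  0.24 ] [0.534 0.506 0.154]
```

```bash
python3 -m jog '[[2,3,-40,-2,1],[2,3,-80,-2,1],[2,3,-120,-2,1],[2,3,-143,-2,1],[2,3,-145,-2,1],[2,3,-145,-2,1]]'; python3 -m jog '[[0,0,0,0,-1],[0,0,0,0,-1],[0,0,0,0,-1],[0,0,0,0,-1],[0,0,0,0,-1],[0,0,0,0,-1],[0,0,0,0,-1],[0,0,0,0,-1],[0,0,0,0,-1],[0,0,0,0,-1]]'
```

```text
time_s: 13.55
tcp_pos: [0.4948, 0.3168, 0.1123]
tcp_rot: [179.9, 0.1, 156.0]
wrist_force: [0.1, 0.3, 0.2]
width: 0.0869
grip_force: 0.0
time_s: 14.8
tcp_pos: [0.4939, 0.317, 0.1114]
tcp_rot: [-180.0, -0.0, 156.0]
wrist_force: [-0.1, 0.4, -1.2]
width: 0.0258
grip_force: 30.0
```

```bash
python3 -m jog '[[0,0,20,0,-1],[0,0,50,0,-1],[0,0,90,0,-1],[0,0,130,0,-1],[0,0,140,0,-1],[0,0,140,0,-1]]'
python3 - <<'E'
from h import *
for f in('wrist0','w2','w3'):
    q=np.load(f+'.npz');P=cloud('wrist',q['d'],q['T']);h,s,v=cv2.split(cv2.cvtColor(q['im'],cv2.COLOR_RGB2HSV))
    x,y,z=np.moveaxis(P,-1,0)
    g=(s<70)&(v>90)&(abs(x-.503)<.04)&(abs(y+.055)<.03)&(z<.03)&(z>.01)
    k,l,st,c=cv2.connectedComponentsWithStats(g.astype(np.uint8))
    p=[ray('wrist',c[i],.022,q['T'])[:2] for i in range(1,k) if st[i,4]>40]
    print(f,[st[i,4] for i in range(1,k)],np.round(p,4).tolist(),np.mean(p,0).round(4))
    if len(p)==2: d=p[0]-p[1];print(np.linalg.norm(d),np.degrees(np.arctan2(d[1],d[0])))
E
```

```text
time_s: 15.55
tcp_pos: [0.4937, 0.3169, 0.2513]
tcp_rot: [-180.0, -0.0, 156.0]
wrist_force: [-1.0, 0.3, -1.5]
width: 0.0261
grip_force: 30.0
wrist0 [np.int32(93), np.int32(89)] [[0.5184, -0.0525], [0.4888, -0.0567]] [ 0.5036 -0.0546]
0.029901120963559253 7.998500219973359
w2 [np.int32(231), np.int32(16), np.int32(3), np.int32(1), np.int32(213)] [[0.4883, -0.0569], [0.518, -0.0529]] [ 0.5032 -0.0549]
0.029944877076004406 -172.32950230957036
w3 [np.int32(392), np.int32(350)] [[0.4882, -0.0573], [0.5179, -0.0535]] [ 0.503  -0.0554]
0.02989096408037541 -172.53398097191044
```

```bash
python3 -m jog '[[1,-35,0,5,-1],[2,-90,0,11,-1],[4,-145,0,17,-1],[5,-200,0,23,-1],[6,-255,0,29,-1],[8,-310,0,32,-1],[9,-355,-20,32,-1],[10,-372,-50,32,-1],[10,-372,-85,32,-1],[10,-372,-100,32,-1],[10,-372,-100,32,-1],[10,-372,-100,32,-1]]'
python3 - <<'E'
from w import *
im,P,x,y,z,ok=shot('w5')
c=[]
for n in('scene','side'):
    a,d=get_image(n);np.savez(f'{n}5.npz',im=a,d=d,T=np.array(camera_model(n)['T']))
    m=camera_model(n);K=np.array(m['K']);T=np.linalg.inv(np.array(m['T']))
    p=K@(T@[.503,-.055,.04,1])[:3];u,v=(p[:2]/p[2]).astype(int);print(n,u,v)
    c.append(cv2.resize(a[v-50:v+25,u-45:u+45],(400,333),interpolation=cv2.INTER_CUBIC)); print((u-45,v-50))
cv2.imwrite('pics/w5.png',np.hstack(c)[...,::-1])
E
```

```text
time_s: 17.05
tcp_pos: [0.5046, -0.0548, 0.1521]
tcp_rot: [-180.0, 0.1, -172.0]
wrist_force: [-0.3, -0.9, -1.0]
width: 0.026
grip_force: 30.0
tcp [ 0.5046 -0.0548  0.1521] [-1.7997e+02  6.0000e-02 -1.7196e+02] F [-0.3  -0.93 -0.99] w 0.026 t 17.05
scene 227 217
(np.int64(182), np.int64(167))
side 235 203
(np.int64(190), np.int64(153))
```

View pics/w5.png

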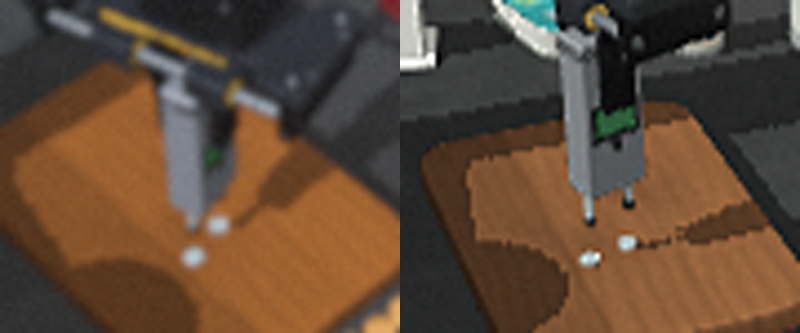

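Feet tips at (590,222)/(628,205) in the side view and (193,228) in the scene view stand plumb above the studs at (590,259)/(627,242) and (193,257). Lowering in stages.

```bash
python3 -m jog '[[-1,0,-10,0,-1],[-1,0,-18,0,-1],[-1,0,-21,0,-1],[-1,0,-21,0,-1],[-1,0,-21,0,-1]]';python3 -m jog '[[0,0,-2,0,-1],[0,0,-4,0,-1],[0,0,-6,0,-1],[0,0,-8,0,-1],[0,0,-8,0,-1],[0,0,-8,0,-1],[0,0,-8,0,-1]]'; python3 - <<'E'
from plant import sense
import numpy as np
from w import *
for i in range(4):
    get_image('side') if i else shot('w6'); s=sense();print(s['tcp_pos'].round(4),s['wrist_force'].round(2))
E
```

```text
time_s: 17.82
tcp_pos: [0.5031, -0.055, 0.1306]
tcp_rot: [-180.0, 0.0, -172.0]
wrist_force: [0.4, 0.2, -2.2]
width: 0.0259
grip_force: 30.0
time_s: 18.7
tcp_pos: [0.5031, -0.055, 0.1227]
tcp_rot: [-180.0, 0.0, -172.0]
wrist_force: [0.3, 0.3, 1.0]
width: 0.0256
grip_force: 30.0
tcp [ 0.5031 -0.055   0.1227] [-1.7999e+02  2.0000e-02 -1.7200e+02] F [0.29 0.3  1.04] w 0.0256 t 18.7
[ 0.5031 -0.055   0.1226] [ 0.77 -0.76  1.32]
[ 0.5031 -0.055   0.1227] [ 1.51 -0.16  0.93]
[ 0.5031 -0.055   0.1226] [0.54 0.32 0.19]
[ 0.5031 -0.055   0.1226] [0.21 0.12 1.09]
```

```bash
python3 -m jog '[[0,0,-1,0,-1],[0,0,-1.5,0,-1],[0,0,-1.5,0,-1],[0,0,-1.5,0,-1],[0,0,-1.5,0,-1]]'; python3 - <<'E'
from w import *
F=[];c=[]
for i in range(20):
    a,d=get_image('side');s=sense();F.append(s['wrist_force'])
print(s['tcp_pos'],np.mean(F,0),np.std(F,0),s['time_s'])
for n in('scene','side'):
    a,d=get_image(n);u,v={'scene':(227,217),'side':(235,203)}[n]
    c.append(cv2.resize(a[v-50:v+25,u-45:u+45],(400,333),interpolation=cv2.INTER_CUBIC))
cv2.imwrite('pics/w7.png',np.hstack(c)[...,::-1])
E
```

```text
time_s: 19.52
tcp_pos: [0.5031, -0.055, 0.1211]
tcp_rot: [-180.0, 0.0, -172.0]
wrist_force: [0.0, 0.8, 1.5]
width: 0.0258
grip_force: 30.0
[ 0.50305337 -0.05501456  0.12106694] [ 0.37717587 -0.01695584  1.73836832] [0.60924935 0.53880007 0.45762224] 20.525
```

View pics/w7.png

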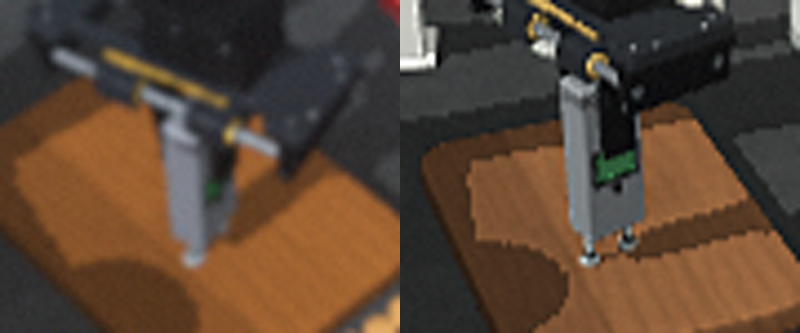

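Both feet sit on the studs at (590,259) and (628,243). The net push of about 3.3 N (with the meter's weight taken off) means roughly 6 mm in, so about half-way. Handing in.

```bash
python3 -c "
from plant import close_job
print(close_job())"
```

```text
the job is handed in; nothing more can be done
None
```

The job is handed in: all four shells are off the board on the worktop, the scraper stands upright off the board, and the meter is held on both studs with its feet about half-way in (about 3.3 N), at about 20.5 s.

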